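Close a vial cap and hold the press carriage out at its mark

TASK

Close the cap of the vial in the bench press: push the black T-shaped hand lever all the way down to its stop, then let it spring back up. With the lever up again, draw the spring-return vial carriage out by its crossbar handle until its pointer stands opposite the middle of the index tab beside the track, and finish still holding it there with the gripper; the spring pulls it back in if you let go. Leave the bottle, the flask and the beaker where they stand.

Things in the scene. Friction and masses are not known exactly. Their poses are not given: they have to be found in the camera images.
- press: Grey bench press for closing vial caps, fixed to the bench: bed 270 x 110 mm and 24 mm thick, column 50 x 90 mm at the back up to z 225 mm, head overhanging to the vial. Origin on the bench under the vial (carriage home) and under the ram; its -x points out of the front (the way the carriage is pulled), +z up, -y to the side that has the lever. Bed from x -155 to +115, head from x -35 to +110 mm, underside at z 150 mm.
- lever (a joint): Sprung hand lever of the press, rad: 0 = up at rest, where its arm rises 0.70 rad above level towards the front; grows as it is pushed down; stop at 0.80 (arm then 0.10 rad below level). Needs about 3 N at the handle to start and about 6 N at the stop; springs back to 0 when let go.
- lever_handle (a point): Middle of the lever's black crossbar (24 mm diameter, 64 mm long, parallel to the press's y axis, standing across the lever's end like a T; pushed down from above). It swings on a circle of 170 mm radius about lever_pivot, in the press's x-z plane. About 300 mm above the bench at rest and 173 mm at the stop.
- lever_pivot (a point): Axis of the lever, at (0, -130, 190) mm in the press's frame; the axis runs along the press's y.
- carriage: Spring-return vial carriage, an aluminium plate 185 x 66 mm, top at z 44 mm, that slides in the press's bed, with the vial fixed in its nest and a steel crossbar handle standing on its front end. Origin on the bench under the vial; axes parallel to the press's. Home (vial under the ram) it coincides with the press's origin; it is pulled out towards the press's -x, end stop 90 mm out. The spring pulls it home with about 3.5 N at home and 8 N at 65 mm out.
- pull_grip (a point): Middle of the carriage handle's crossbar: 14 mm diameter, 78 mm long, parallel to the press's y axis, axis 102 mm above the bench and 58 mm above the carriage plate, free on all sides over its middle 44 mm (two posts of 10 mm diameter, 27 mm either side of the middle). With the carriage home it is at (-130, 0, 102) mm in the press's frame. Can be pinched from above with the fingers closing along the press's x.
- pointer (a point): Tip of the small pointed ear on the carriage's lever side, moves with the carriage; at (-45, -53, 47) mm in the press's frame when home. 6 mm thick.
- index_tab: Steel index tab, an upright bar 12 x 12 mm and 52 mm high standing on the bench against the lever side of the bed, with a dark line across the middle of its top. Clamped 35 to 65 mm in front of the pointer's home place, differs each time. Origin on the bench on the carriage's centre line, level with the tab along the track; axes parallel to the press's.
- mark (a point): The mark: middle of the index tab's inner top edge, 61 mm to the lever side of the carriage's centre line, 52 mm above the bench. Axes parallel to the press's: the pointer is at the mark when both have the same place along the press's x.
- bottle: Bystander: amber bottle with black cap, 64 mm diameter, 125 mm high, standing loose near the press. Origin at its underside.
- flask: Bystander: conical glass flask, 80 mm diameter at the foot, 110 mm high, standing loose near the press. Origin at its underside.
- beaker: Bystander: glass beaker, 68 mm diameter, 85 mm high, standing loose near the press. Origin at its underside.

How it is judged:
By the outcome, as a careful person would: the job done as asked, in the order asked, and still so for the second after the job is handed in, while the arm keeps its last pose, push and grip.
It also fails if it takes over 51 s, if anything falls off the work surface, if the arm or the gripper's body presses on something with over 40 N, if the wrist force passes 120 N, or if a joint passes its speed limit or range.

ROBOT

A 6-joint arm with a two-finger parallel gripper is mounted at the origin on the work surface. World frame = base frame: x ahead of the robot, y to its left, z up, the work surface at z = 0. Lengths are in m, angles in rad, forces in N, time in s.
With the tool pointing down it reaches from about 0.3 to 0.95 m from the base axis. Payload 3.1 kg.
Tool frame: the origin (TCP) lies midway between the tips of the shut fingers; the grasp point (between the pads) lies 19 mm behind it; z points along the fingers, x is the direction in which the jaws open and shut, and the axes are right-handed (so a half turn about z gives the same grasp; the last joint's range is limited). The gripper opens to 85 mm and grips with 20 to 120 N. Pads are 22 mm wide; open, the fingers measure 114 mm over their backs; the gripper's body (76 mm by 85 mm) begins 54 mm behind the grasp point. The pads swing forward as they close: fully open they stand 13 mm farther back than shut.
Start: joints at [1.168, 0.308, 1.634, -0, 1.2, -0.07], TCP at [0.204, 0.591, 0.231] pointing down, gripper open.
Joint ranges: [-3.06, 3.06], [-0.79, 1.96], [0.05, 2.63], [-1.19, 4.34], [0.05, 2.64], [-2.94, 2.94]. Speed limits (rad/s): [2.79, 2.79, 3.14, 3.14, 3.14, 3.14].

INTERFACE

Orientations are given as a 3x3 rotation matrix whose columns are the frame's x, y, z axes.
In Python, from rig import manip gives the robot as it stands.
- The arm moves only by the tool step_arm, never from a script. Its argument "commands" is text: rows parted by semicolons, each of 7 numbers parted by spaces: the gripper's target within -1 to 1 (shut at 1, half-way at 0, fully open at -1), then the shift along the tool's x, y, z in cm, then the turn, a rotation vector about the tool's x, y, z in rad. A call has 1 to 10 rows; each row shifts and turns the pose as measured when the row begins, along the tool's axes as they then stand; what a row does not reach is not made up. A row lasts 1/12 s, in which the tool goes at most 41.7 mm and 7.16 degrees, less where a joint would pass 70% of its speed; a pose out of reach is approached as far as the arm can. A call with a gripper value outside its range is refused whole. The fingers move at their own pace and stop on an object; the grip force is fixed at half the most. Time passes only in rows, so rows that do not move let the fingers close. It gives the time, the measured TCP pose, the force and the opening at its end, in the units of the state.
- manip.get_state(): the state, without advancing time (a new reading comes with each control period).
- manip.snapshot(name): name is "side" or "top" or "wrist"; returns a dict with "img" (384x512x3 uint8, red, green, blue), "range_z" (384x512 float32, m along the optical axis (not along the pixel's ray), 0 where there is no reading), "K" (3x3 intrinsics, pixels), "eye" and "orientation" of the camera in the world; the wrist camera has in their place "mount" (4x4, takes a point from camera to tool coordinates, whose origin is the TCP and whose axes are the tool frame's). Camera axes: x right, y down, z forward; pixel columns grow to the right and rows downward; lengths in m; the calibration is good to about 2 mm. The wrist camera is an equidistant fisheye: a pixel r from the principal point sees the ray r / f radians off the axis. A picture is of the moment at which its call begins: read the wrist's pose just before it.
- manip.sign_off(): hands the job in, once; it reports no verdict.
Trained networks look in the newest picture that a camera, given by its name, has taken for a name from the list of things; names that differ only in an ending like _2 or _b are one class to them, and where a whole thing is asked for, a point or a joint stands for the part that bears it (a point fixed in the world has none). Each returns a list of dicts, best first, with "confidence" (0 to 1); they miss things now and then, are a little off and sometimes report something else, mostly with a low value. They report only what shows in the picture. A call takes as long as a camera call.
- manip.trace(camera, target): "pixels" (384x512 bool, what is visible of it) and "xy" ([column, row] in pixels, amid what is visible of it).
The state is a dict: "time_s": time; "q": joint angles; "qvel": joint speeds; "joint_torque": joint torques, N m; "tcp_pos": TCP position; "tool_rot": TCP orientation; "ft_force": force on the tool from outside, world axes, zero at the start; "wrist_torque": the same for the moment, N m; "opening": opening from 0.0 (shut) to 1.0 (fully open).
Only numpy, scipy, OpenCV 4.12 (cv2) and the standard library are available. Lean on these libraries where they do the work, as an engineer would, in place of code of your own. Each camera call takes 0.05 s, during which the arm holds its last target.

## Working session

There is one attempt and no reset: what is moved stays moved. The work goes in short steps, Python scripts to look and compute and a tool call to move; the robot and the scene stay as the last step left them, time stands still between calls to the robot, and variables do not carry over. Pictures are saved under pics/ and viewed, and the job is handed in when it is done.

Besides the shell and the picture viewer there is one more tool, called after "Call:" in YAML: its name, and indented under it one key for each argument. step_arm: Moves the arm, as the interface text tells. Its arguments: {"type":"object","properties":{"commands":{"type":"string"}},"required":["commands"]}

```bash
mkdir -p pics; ls; cat > h.py <<'E'
from rig import manip
import numpy as np, cv2
def snap(c,n):
    s=manip.snapshot(c); cv2.imwrite(f'pics/{n}.png',s['img'][:,:,::-1]); return s
def world(s,px):
    # px Nx2 (col,row) -> world via range
    px=np.atleast_2d(px); z=s['range_z'][px[:,1].astype(int),px[:,0].astype(int)]
    K=s['K']; c=np.stack([(px[:,0]-K[0,2])/K[0,0]*z,(px[:,1]-K[1,2])/K[1,1]*z,z],1)
    return c@np.array(s['orientation']).T+np.array(s['eye']), z
E
python3 - <<'E'
from h import *
st=manip.get_state(); print(st['time_s'],st['tcp_pos'],st['tool_rot'],st['opening'])
for c in ['side','top']:
    s=snap(c,c+'0'); print(c,s['K'],s['eye'],s['orientation'])
    for t in ['press','lever_handle','pull_grip','pointer','index_tab','mark','carriage','bottle','flask','beaker']:
        r=manip.trace(c,t)
        for d in r[:2]:
            ys,xs=np.nonzero(d['pixels']); w,z=world(s,np.stack([xs,ys],1)); w=w[z>0]
            print(t,round(d['confidence'],2),np.round(d['xy']),len(xs),np.round(np.median(w,0),4) if len(w) else None, np.round(w.min(0),3),np.round(w.max(0),3))
E
```

```text
pics
0.0 [0.20388371 0.58992114 0.23004143] [[ 3.26736178e-01  9.45115111e-01 -9.46982213e-04]
 [ 9.45112737e-01 -3.26737490e-01 -2.12761397e-03]
 [-2.32025470e-03 -1.99836495e-04 -9.99997288e-01]] 0.9975142440308727
side [[478.17950741   0.         254.77054817]
 [  0.         478.17950741 191.88383157]
 [  0.           0.           1.        ]] [-0.11494091 -0.75568441  0.82605637] [[ 0.70373872 -0.38996742  0.59386634]
 [-0.70999939 -0.35597076  0.60760652]
 [-0.02554769 -0.84924097 -0.52738703]]
press 0.9 [219. 217.] 5728 [0.5374 0.0322 0.091 ] [ 0.427 -0.14  -0.003] [0.952 0.513 0.312]
lever_handle 0.69 [270. 172.] 492 [ 0.615  -0.1094  0.2956] [ 0.568 -0.14  -0.556] [1.858 0.946 0.312]
pull_grip 0.79 [229. 249.] 1477 [ 0.5068 -0.0279  0.0441] [ 0.449 -0.09  -0.004] [0.616 0.122 0.111]
pull_grip 0.55 [255. 257.] 83 [ 0.558  -0.061   0.0296] [ 0.552 -0.067  0.002] [ 0.566 -0.048  0.054]
pointer 0.85 [231. 249.] 1445 [ 0.5071 -0.0292  0.0442] [ 0.448 -0.09  -0.004] [0.618 0.115 0.111]
index_tab 0.56 [253. 254.] 72 [ 0.5577 -0.06    0.0353] [ 0.552 -0.067  0.004] [ 0.566 -0.048  0.
[... 1225 characters left out ...]
.142 -0.002] [0.681 0.021 0.316]
mark 0.19 [289. 185.] 436 [ 0.6202 -0.0836  0.2831] [ 0.571 -0.131  0.186] [0.675 0.021 0.316]
mark 0.18 [234. 169.] 328 [0.7206 0.1002 0.0337] [ 0.677  0.065 -0.   ] [0.743 0.128 0.091]
carriage 0.63 [268. 230.] 728 [ 0.5062 -0.0163  0.0458] [ 0.453 -0.079  0.023] [0.57  0.047 0.114]
bottle 0.89 [355. 211.] 385 [ 0.5736 -0.3132  0.0888] [ 0.546 -0.349 -0.001] [ 0.617 -0.293  0.131]
bottle 0.45 [252. 216.] 3388 [0.5468 0.0331 0.2128] [ 0.433 -0.131 -0.001] [0.675 0.185 0.316]
flask 0.79 [181. 223.] 450 [0.5361 0.2649 0.0417] [ 0.502  0.235 -0.004] [0.578 0.314 0.117]
beaker 0.78 [234. 171.] 343 [0.7207 0.0999 0.0352] [ 0.677  0.065 -0.   ] [0.743 0.128 0.091]
```

```bash
python3 - <<'E'
import cv2
for n,(x,y,w,h) in {'side0':(140,130,200,150),'top0':(160,130,220,160)}.items():
    i=cv2.imread(f'pics/{n}.png'); cv2.imwrite(f'pics/{n}c.png',cv2.resize(i[y:y+h,x:x+w],None,fx=3.6,fy=3.6,interpolation=cv2.INTER_CUBIC))
E
```

```text
(no output)
```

View pics/side0c.png

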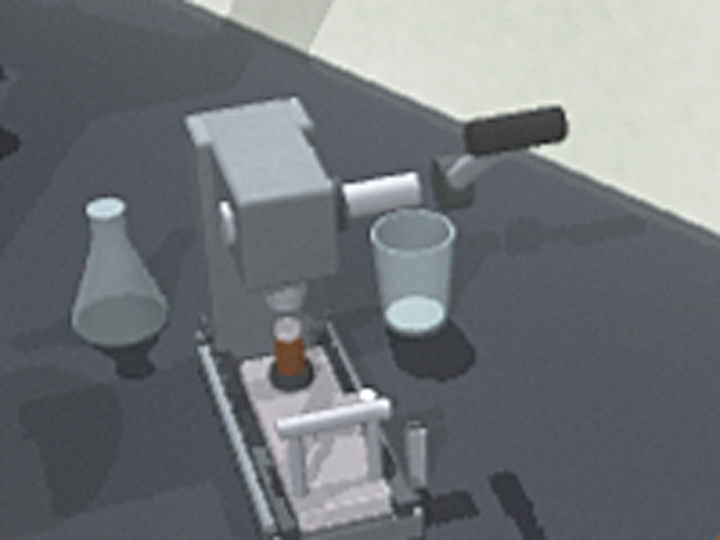

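View pics/top0c.png

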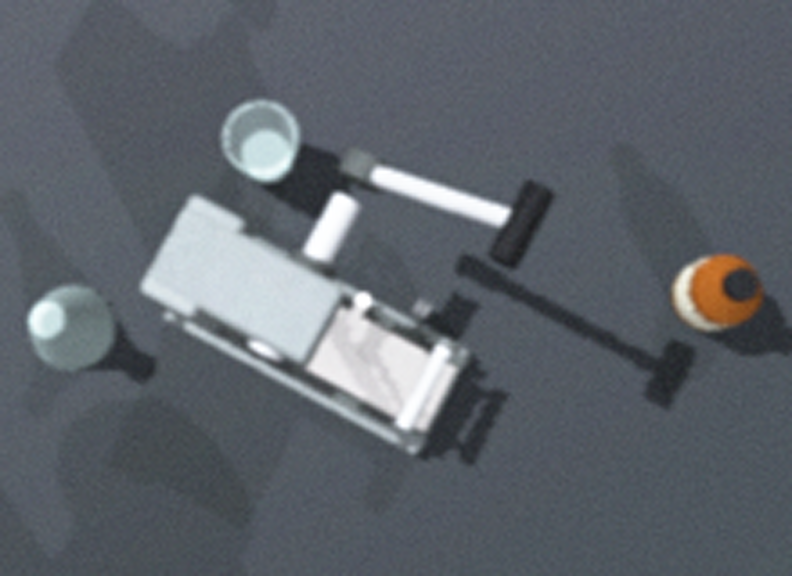

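```bash
cat > m.py <<'E'
from h import *
from scipy.optimize import least_squares
def cloud(c):
    s=manip.snapshot(c); v,u=np.mgrid[0:384,0:512]; px=np.stack([u.ravel(),v.ravel()],1)
    w,z=world(s,px); return w[z>0.1]
T=cloud('top'); S=cloud('side')
def rect(P):
    r=cv2.minAreaRect(P[:,:2].astype(np.float32)*1000); return r
def pca(P):
    m=P.mean(0); u,s,v=np.linalg.svd(P[:,:2]-m[:2]); return m,np.degrees(np.arctan2(v[0,1],v[0,0])),s/np.sqrt(len(P))
for n,C in (('T',T),('S',S)):
    box=lambda x0,x1,y0,y1,z0,z1:C[(C[:,0]>x0)&(C[:,0]<x1)&(C[:,1]>y0)&(C[:,1]<y1)&(C[:,2]>z0)&(C[:,2]<z1)]
    H=box(.45,.75,-.06,.25,.21,.235); print(n,'head',len(H),np.median(H[:,2]),rect(H))
    B=box(.42,.56,-.1,.08,.093,.125); print('bar',len(B),pca(B),rect(B),np.percentile(B[:,2],[5,50,95]))
    L=box(.5,.65,-.2,-.06,.285,.33); print('lev',len(L),pca(L),rect(L),np.percentile(L[:,2],[5,50,95]))
    I=box(.545,.575,-.075,-.04,.047,.06); print('tab',len(I),I.mean(0) if len(I) else 0,rect(I) if len(I) else 0)
    P=box(.545,.625,-.075,-.0,.03,.06)
    for name,q in (('bottle',box(.5,.65,-.38,-.27,.02,.14)),('flask',box(.48,.6,.2,.35,.02,.03))): print(name,rect(q))
E
python3 m.py
```

```text
T head 1452 0.22571578150309224 ((603.2028198242188, 71.05729675292969), (147.92665100097656, 190.66952514648438), 58.59502410888672)
bar 112 (array([ 0.48583011, -0.052667  ,  0.10857949]), np.float64(153.23450994910328), array([0.02243972, 0.00402605])) ((486.46636962890625, -53.245121002197266), (13.936264991760254, 76.93370819091797), 62.362674713134766) [0.10431038 0.10839762 0.11301071]
lev 259 (array([ 0.6016426 , -0.11000903,  0.30693041]), np.float64(153.24660286807224), array([0.01728642, 0.00952181])) ((604.9141845703125, -104.96063232421875), (42.17348861694336, 63.19134521484375), 63.289180755615234) [0.29005423 0.30934009 0.31357751]
tab 13 [ 0.56039084 -0.05412681  0.05273487] ((560.4382934570312, -54.416629791259766), (10.415908813476562, 10.163732528686523), 62.683685302734375)
bottle ((577.20654296875, -324.52630615234375), (61.40245819091797, 62.733436584472656), 89.70499420166016)
flask ((540.3310546875, 273.27276611328125), (60.65025329589844, 70.12676239013672), 76.96533203125)
S head 980 0.22362289569213106 ((595.1140747070312, 58.97511291503906), (172.70886230
[... 211 characters left out ...]
4492645263672, 75.0369873046875), 51.474754333496094) [0.09451726 0.10556379 0.11877447]
lev 293 (array([ 0.59659627, -0.12061573,  0.30324116]), np.float64(150.9033287150388), array([0.01900927, 0.0048036 ])) ((599.658935546875, -119.62532043457031), (20.838701248168945, 64.5670166015625), 60.6474609375) [0.29207006 0.30439778 0.31083546]
tab 20 [ 0.55896969 -0.05845818  0.05033389] ((559.3154907226562, -57.8418083190918), (12.678682327270508, 11.8591947555542), 79.30132293701172)
bottle ((569.0738525390625, -335.5283203125), (49.70808410644531, 64.24378967285156), 31.454809188842773)
flask ((530.9769287109375, 258.4497375488281), (37.456260681152344, 66.06770324707031), 57.233001708984375)
```

Call:
step_arm:
  commands: "1 0 0 -4 0 0 0.07; 1 0 0 -4 0 0 0.064; 1 0 0 -4 0 0 0; 1 -2.2 3.4 0 0 0 0; 1 -2.2 3.4 0 0 0 0; 1 -2.2 3.4 0 0 0 0; 1 -2.2 3.4 0 0 0 0; 1 -2.2 3.4 0 0 0 0; 1 0 0 0 0 0 0"

```text
time_s: 1.95
tcp_pos: [0.3082, 0.4113, 0.3573]
tool_rot: [[0.449, 0.893, 0.005], [0.894, -0.449, -0.0], [0.002, 0.004, -1.0]]
ft_force: [-0.3, 0.4, -0.3]
opening: -0.001
```

```bash
cat > p.py <<'E'
from h import *
O=np.array([.5450,.0628]); yaw=np.radians(63.2)
R=np.array([[np.cos(yaw),-np.sin(yaw),0],[np.sin(yaw),np.cos(yaw),0],[0,0,1]])
def press(w): w=np.asarray(w,float); return (w-np.array([*O,0]))@R
def st():
    s=manip.get_state(); r=s['tool_rot']; print('t',round(s['time_s'],2),'press mm',np.round(press(s['tcp_pos'])*1000,1),'yawerr',round(np.degrees(np.arctan2(r[1,0],r[0,0]))-63.2,2),'z',np.round(r[:,2],3),'F(press)',np.round(np.array(s['ft_force'])@R,1),'op',round(s['opening'],3),'q',np.round(s['q'],2))
if __name__=='__main__': st()
E
python3 p.py
```

```text
t 1.95 press mm [204.3 368.5 357.3] yawerr 0.12 z [ 0.005 -0.    -1.   ] F(press) [ 0.2  0.4 -0.3] op -0.001 q [ 0.85 -0.    1.74 -0.    1.4  -0.26]
```

Call:
step_arm:
  commands: "1 -2.3 3.4 0 0 0 0; 1 -2.3 3.4 0 0 0 0; 1 -2.3 3.4 0 0 0 0; 1 -2.3 3.4 0 0 0 0; 1 -2.3 3.4 0 0 0 0; 1 -2.3 3.4 0 0 0 0; 1 -2.3 3.4 0 0 0 0; 1 -2.3 3.4 0 0 0 0; 1 -2.3 3.4 0 0 0 0; 1 0 0 0 0 0 0"

```text
time_s: 2.78
tcp_pos: [0.4914, 0.0853, 0.3594]
tool_rot: [[0.447, 0.895, 0.013], [0.895, -0.447, 0.006], [0.011, 0.009, -1.0]]
ft_force: [-0.2, 0.2, 0.5]
opening: -0.001
```

```bash
python3 p.py
```

```text
t 2.78 press mm [ -4.1  58.  359.4] yawerr 0.27 z [ 0.013  0.006 -1.   ] F(press) [0.  0.3 0.5] op -0.001 q [ 0.08 -0.05  1.77  0.01  1.4  -1.03]
```

Call:
step_arm:
  commands: "1 -2.3 3.4 0 0 0 0; 1 -2.3 3.4 0 0 0 0; 1 -2.3 3.4 0 0 0 0; 1 -2.3 3.4 0 0 0 0; 1 -2.3 3.4 0 0 0 0; 1 -1.1 1.6 0 0 0 0; 1 0 0 0 0 0 0"

```text
time_s: 3.37
tcp_pos: [0.6038, -0.1113, 0.3585]
tool_rot: [[0.448, 0.894, 0.015], [0.894, -0.448, 0.01], [0.016, 0.009, -1.0]]
ft_force: [-0.4, 0.6, -0.2]
opening: -0.001
```

```bash
python3 p.py; python3 -c "
from h import *
snap('top','top1');snap('side','side1')"
```

```text
t 3.37 press mm [-128.9 -131.   358.5] yawerr 0.2 z [ 0.015  0.01  -1.   ] F(press) [ 0.3  0.6 -0.2] op -0.001 q [-0.26  0.19  1.52  0.01  1.42 -1.37]
```

View pics/side1.png

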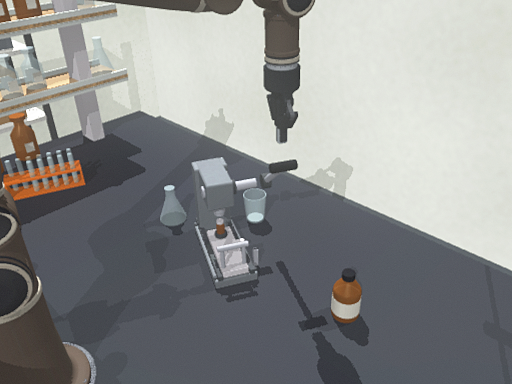

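Call:
step_arm:
  commands: "1 0 0 2 0.009 -0.016 0; 1 0 0 2 0 0 0; 1 -0.1 0 0.7 0 0 0; 1 -0.6 0 1 0 0 0; 1 -0.7 0 1 0 0 0; 1 -0.6 0 1 0 0 0"

```text
time_s: 3.97
tcp_pos: [0.5945, -0.1173, 0.282]
tool_rot: [[0.436, 0.9, 0.006], [0.9, -0.436, 0.002], [0.004, 0.005, -1.0]]
ft_force: [-0.2, 0.2, 3.8]
opening: 0.0
```

```bash
python3 p.py
```

```text
t 3.97 press mm [-138.4 -125.4  282. ] yawerr 0.95 z [ 0.006  0.002 -1.   ] F(press) [0.1 0.2 3.8] op 0.0 q [-0.27  0.23  1.63  0.    1.28 -1.39]
```

Call:
step_arm:
  commands: "1 -0.9 0.2 0.8 0 0 0.008; 1 -0.9 0.2 0.8 0 0 0.008; 1 -0.8 0.2 0.9 0 0 0; 1 -0.5 0.1 0.9 0 0 0"

```text
time_s: 4.3
tcp_pos: [0.5865, -0.1473, 0.246]
tool_rot: [[0.451, 0.892, 0.009], [0.892, -0.451, 0.008], [0.011, 0.005, -1.0]]
ft_force: [0.3, 2.9, 4.4]
opening: -0.003
```

```bash
python3 p.py
```

```text
t 4.3 press mm [-168.8 -131.8  246. ] yawerr -0.04 z [ 0.009  0.008 -1.   ] F(press) [2.7 1.1 4.4] op -0.003 q [-0.32  0.25  1.67  0.01  1.21 -1.43]
```

Call:
step_arm:
  commands: "1 0 0 1 0 0 0; 1 0 0 1 0 0 0; 1 0 0 1 0 0 0; 1 0 0 1 0 0 0; 1 0 0 1 0 0 0"

```text
time_s: 4.72
tcp_pos: [0.5826, -0.1559, 0.1932]
tool_rot: [[0.456, 0.89, 0.002], [0.89, -0.456, -0.0], [0.0, 0.002, -1.0]]
ft_force: [0.6, 3.8, 6.2]
opening: 0.004
```

```bash
python3 p.py
```

```text
t 4.72 press mm [-178.2 -132.1  193.2] yawerr -0.31 z [ 0.002 -0.    -1.   ] F(press) [3.6 1.2 6.2] op 0.004 q [-0.33  0.3   1.72  0.    1.11 -1.43]
```

Call:
step_arm:
  commands: "1 0.5 0 0.5 0 0 0; 1 0.3 0 0.6 0 0 0; 1 0 0 0.6 0 0 0; 1 0 0 0.5 0 0 0"

```text
time_s: 5.05
tcp_pos: [0.5844, -0.1534, 0.1838]
tool_rot: [[0.457, 0.89, -0.006], [0.89, -0.457, -0.005], [-0.008, -0.003, -1.0]]
ft_force: [-10.3, 5.9, 25.0]
opening: -0.001
```

```bash
python3 p.py; python3 -c "
from h import *
snap('side','side2')"
```

```text
t 5.05 press mm [-175.2 -132.7  183.8] yawerr -0.39 z [-0.006 -0.005 -1.   ] F(press) [ 0.6 11.9 25. ] op -0.001 q [-0.33  0.32  1.72 -0.01  1.1  -1.42]
```

View pics/side2.png

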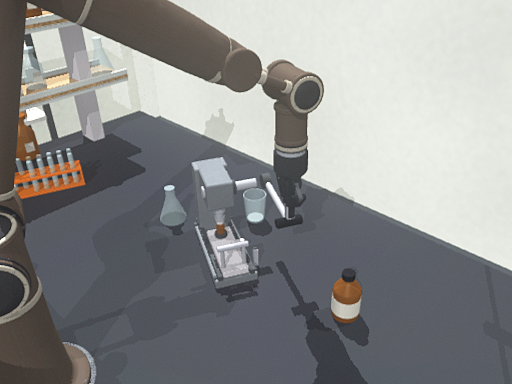

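Call:
step_arm:
  commands: "1 0 0 -2 0 0 0; 1 0 0 -2.5 0 0 0; 1 0 0 -3 0 0 0; 1 0 0 -3 0 0 0; 1 0 0 -3.5 0 0 0; 1 0 0 -3.5 0 0 0; 1 0 0 0 0 0 0; 1 0 0 0 0 0 0"

```text
time_s: 5.77
tcp_pos: [0.5851, -0.1571, 0.364]
tool_rot: [[0.46, 0.888, -0.006], [0.888, -0.46, -0.013], [-0.014, 0.001, -1.0]]
ft_force: [-0.7, -0.5, -0.6]
opening: 0.003
```

```bash
python3 p.py; python3 -c "
from h import *
snap('side','side3')"; python3 m.py
```

```text
t 5.77 press mm [-178.2 -134.9  364. ] yawerr -0.59 z [-0.006 -0.013 -1.   ] F(press) [-0.8  0.4 -0.6] op 0.003 q [-0.33  0.18  1.52 -0.01  1.44 -1.42]
T head 1445 0.2258465420984721 ((601.9331665039062, 69.2502670288086), (149.33575439453125, 195.87115478515625), 56.152095794677734)
bar 110 (array([ 0.48607931, -0.05272205,  0.10849523]), np.float64(153.1043760951276), array([0.02249265, 0.00400827])) ((486.5281982421875, -53.32293701171875), (13.964292526245117, 76.93126678466797), 62.271114349365234) [0.10414601 0.10818303 0.11258294]
lev 218 (array([ 0.59758956, -0.10726562,  0.30676357]), np.float64(163.43365237296274), array([0.01442615, 0.00938752])) ((601.0180053710938, -103.44904327392578), (41.182220458984375, 53.894046783447266), 61.40085220336914) [0.29001328 0.30944274 0.31397975]
tab 13 [ 0.5604254  -0.0541475   0.05231337] ((560.4690551757812, -54.47243118286133), (10.277257919311523, 10.516973495483398), 63.79763412475586)
bottle ((577.2355346679688, -326.3080749511719), (60.25083541870117, 62.58242416381836), 38.6752815246582)
flask ((539.4257202148438, 272.176483154
[... 372 characters left out ...]
059814453, 74.85130310058594), 51.47248077392578) [0.09378233 0.10531576 0.11835131]
lev 291 (array([ 0.59657947, -0.12056379,  0.30322752]), np.float64(151.3090011652614), array([0.01912006, 0.00485918])) ((600.001220703125, -119.03450012207031), (25.578048706054688, 66.5050277709961), 63.255802154541016) [0.29183584 0.30460372 0.31057376]
tab 21 [ 0.55979095 -0.05827589  0.05072003] ((560.3623046875, -57.10280227661133), (14.101974487304688, 10.658209800720215), 62.01947784423828)
bottle ((570.0460205078125, -335.672119140625), (48.82681655883789, 64.3123779296875), 36.00551986694336)
flask ((532.5032348632812, 259.73626708984375), (35.94673538208008, 68.48959350585938), 55.80976867675781)
```

View pics/side3.png

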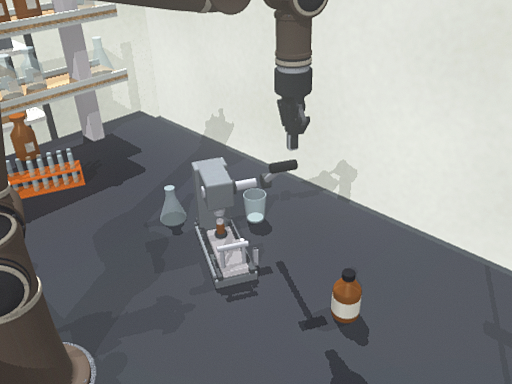

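Call:
step_arm:
  commands: "1 0.8 -3.3 0 0 0.014 -0.01; 1 1 -3.3 0 0 0 0; -1 1 -3.3 0 0 0 0; -1 1 -3.3 0 0 0 0; -1 1 -0.3 0 0 0 0; -1 0 0 3 0 0 0; -1 0 0 4 0 0 0; -1 0 0 4 0 0 0; -1 0 0 0 0 0 0"

```text
time_s: 6.67
tcp_pos: [0.472, -0.0481, 0.2301]
tool_rot: [[0.452, 0.891, -0.029], [0.892, -0.452, 0.006], [-0.008, -0.028, -1.0]]
ft_force: [-1.3, 0.2, -1.2]
opening: 0.974
```

```bash
python3 p.py; python3 -c "
from h import *
s=snap('wrist','wr1');print(s['K'],s['mount'])"
```

```text
t 6.67 press mm [-131.9   15.2  230.1] yawerr -0.09 z [-0.029  0.006 -1.   ] F(press) [-0.4  1.2 -1.2] op 0.974 q [-0.19  0.03  1.96 -0.    1.18 -1.29]
[[297.31863964   0.         252.10433262]
 [  0.         297.31863964 190.31725083]
 [  0.           0.           1.        ]] [[ 9.99999304e-01  1.16691898e-03 -1.76058365e-04  1.84811141e-04]
 [-1.07701183e-03  9.63398090e-01  2.68072679e-01 -6.75323176e-02]
 [ 4.82433389e-04 -2.68072302e-01  9.63398676e-01 -1.41296868e-01]
 [ 0.00000000e+00  0.00000000e+00  0.00000000e+00  1.00000000e+00]]
```

View pics/wr1.png

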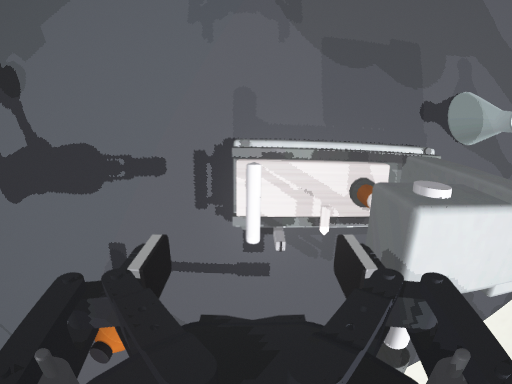

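```bash
cat > w.py <<'E'
from p import *
def ray(s,st_,px):
    K=s['K']; d=np.array([px[0]-K[0,2],px[1]-K[1,2]]); r=np.hypot(*d); a=r/K[0,0]
    c=np.array([*(d/max(r,1e-9)*np.sin(a)),np.cos(a)])
    M=np.array(s['mount']); Rt=np.array(st_['tool_rot'])
    return np.array(st_['tcp_pos'])+Rt@M[:3,3], Rt@M[:3,:3]@c
def at(s,st_,px,z):
    e,d=ray(s,st_,px); return press(e+d*(z-e[2])/d[2])*1000
E
python3 - <<'E'
from w import *
t=manip.get_state(); s=manip.snapshot('wrist')
i=s['img'][120:270,200:360]; cv2.imwrite('pics/wr1c.png',cv2.resize(i[:,:,::-1],None,fx=5,fy=4,interpolation=cv2.INTER_CUBIC))
for n,px,z in (('bar far',(254,166),.109),('bar near',(253,242),.109),('tab',(279,235),.052),('ptr',(325,235),.047)): print(n,at(s,t,px,z))
E
```

```text
bar far [-130.25578661   32.2630457   109.        ]
bar near [-131.14607125  -42.87519245  109.        ]
tab [-100.64847607  -59.45917706   52.        ]
ptr [-43.46694672 -62.45944093  47.        ]
```

View pics/wr1c.png

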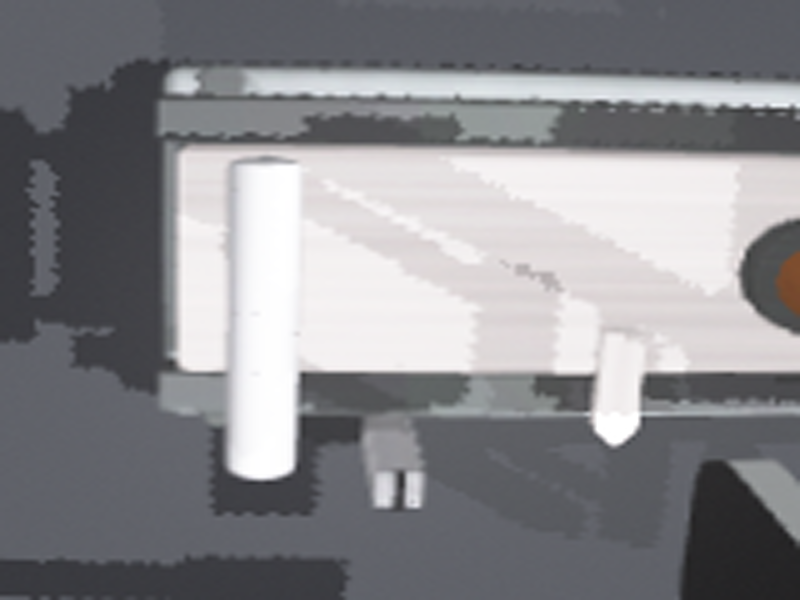

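```bash
python3 - <<'E'
from w import *
t=manip.get_state(); s=manip.snapshot('wrist'); print(t['tool_rot'])
for n,px,z in (('tab',(279.8,238),.052),('ptr',(322.8,231.2),.047)): print(n,at(s,t,px,z))
E
```

```text
[[ 0.45259403  0.89155477 -0.01699224]
 [ 0.89170461 -0.45260488  0.00342187]
 [-0.00463998 -0.01670078 -0.99984977]]
tab [-98.12327698 -69.21672522  52.        ]
ptr [-44.53940725 -63.21326374  47.        ]
```

Call:
step_arm:
  commands: "-1 0.1 1.1 0 -0.028 0.008 0; -1 0 0.6 2 0 0 0; -1 0 0 2 0 0 0; -1 0 0 1 0 0 0; -1 0 0 0 0 0 0"

```text
time_s: 7.23
tcp_pos: [0.5105, -0.0607, 0.2042]
tool_rot: [[0.453, 0.89, 0.047], [0.891, -0.453, -0.01], [0.012, 0.046, -0.999]]
ft_force: [0.5, -0.6, -0.5]
opening: 0.995
```

```bash
python3 p.py;  python3 -c "
from h import *
s=snap('wrist','wr2')"
```

```text
t 7.23 press mm [-125.8  -24.9  204.2] yawerr -0.16 z [ 0.047 -0.01  -0.999] F(press) [-0.3 -0.7 -0.5] op 0.995 q [-0.2   0.09  1.95 -0.    1.05 -1.3 ]
```

View pics/wr2.png

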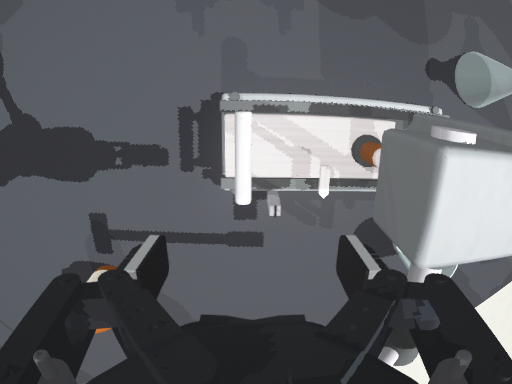

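Call:
step_arm:
  commands: "-1 0 0 0 0 0 0; -1 0 0 0 0 0 0; -1 0 0 0 0 0 0"

```text
time_s: 7.53
tcp_pos: [0.5144, -0.0616, 0.2103]
tool_rot: [[0.453, 0.89, 0.056], [0.891, -0.453, -0.012], [0.015, 0.055, -0.998]]
ft_force: [-0.3, 0.1, 1.1]
opening: 1.002
```

```bash
python3 p.py
```

```text
t 7.53 press mm [-124.8  -28.7  210.3] yawerr -0.16 z [ 0.056 -0.012 -0.998] F(press) [-0.   0.3  1.1] op 1.002 q [-0.2   0.09  1.94 -0.    1.05 -1.3 ]
```

Call:
step_arm:
  commands: "-1 -0.3 -1.3 1 0.027 -0.007 0.002; -1 0 -1 1 0.015 -0.004 0; -1 0 0 0 0 0 0; -1 0 0 0 0 0 0; -1 0 0 0 0 0 0"

```text
time_s: 7.95
tcp_pos: [0.4912, -0.053, 0.1887]
tool_rot: [[0.455, 0.89, 0.01], [0.89, -0.455, -0.002], [0.003, 0.01, -1.0]]
ft_force: [-0.2, 0.0, -0.2]
opening: 1.002
```

```bash
python3 p.py
```

```text
t 7.95 press mm [-127.6   -4.2  188.7] yawerr -0.29 z [ 0.01  -0.002 -1.   ] F(press) [-0.   0.2 -0.2] op 1.002 q [-0.2   0.1   1.98  0.    1.05 -1.29]
```

```bash
python3 - <<'E'
from w import *
t=manip.get_state(); s=manip.snapshot('wrist')
i=s['img'][80:230,200:360]; cv2.imwrite('pics/wr3c.png',cv2.resize(i[:,:,::-1],None,fx=5,fy=4,interpolation=cv2.INTER_CUBIC))
import pickle; pickle.dump((s,t),open('w3.pkl','wb'))
E
```

```text
(no output)
```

View pics/wr3c.png

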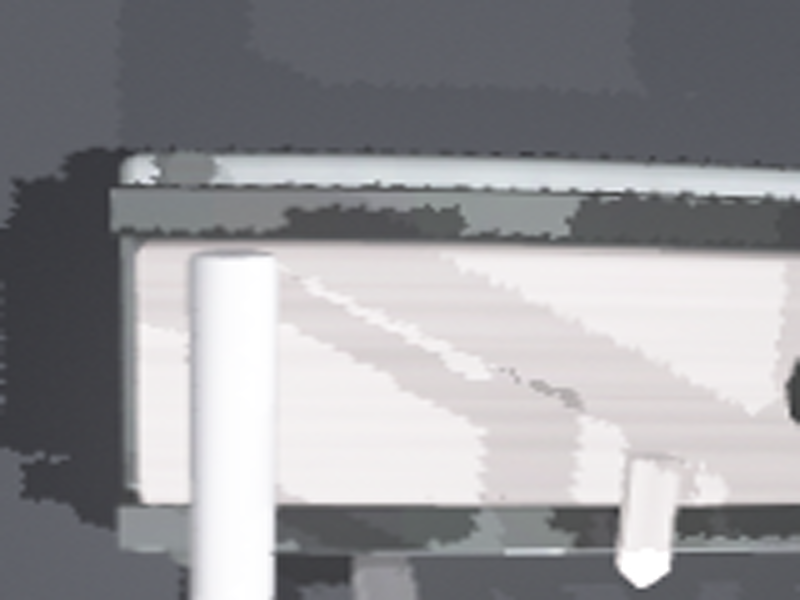

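```bash
python3 - <<'E'
from w import *
import pickle; s,t=pickle.load(open('w3.pkl','rb'))
i=s['img'][130:260,220:350]; cv2.imwrite('pics/wr3d.png',cv2.resize(i[:,:,::-1],None,fx=4.6,fy=4.6,interpolation=cv2.INTER_CUBIC))
print([ (n,at(s,t,px,z).round(1)) for n,px,z in (('bar far c',(247,143),.109),('bar mid',(247,180),.109),('ptr',(328.6,226.2),.047))])
E
```

```text
[('bar far c', array([-130.8,   37.8,  109. ])), ('bar mid', array([-131. ,    9.4,  109. ])), ('ptr', array([-46.6, -56.5,  47. ]))]
```

View pics/wr3d.png

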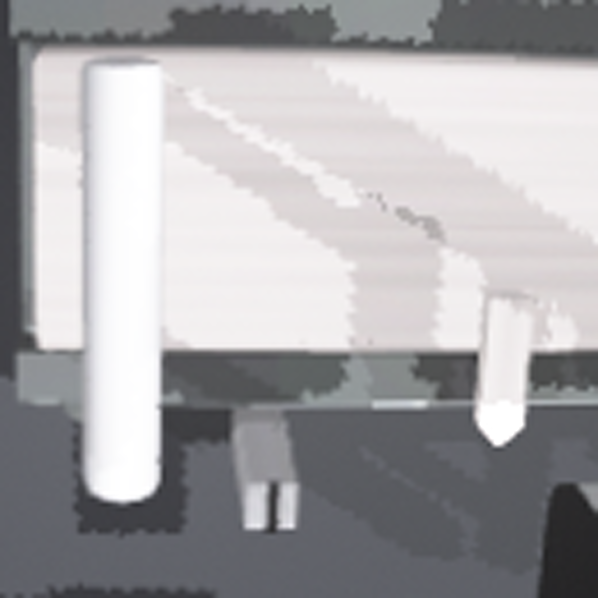

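```bash
python3 - <<'E'
from w import *
import pickle; s,t=pickle.load(open('w3.pkl','rb'))
for n,px,z in (('far',(246.7,144),.109),('near',(246.5,236.7),.109),('tab',(279.1,235),.052),('tab2',(279.3,244),.052),('ptr',(328.3,227),.047)): print(n,at(s,t,px,z).round(1))
E
```

```text
far [-131.   37.  109.]
near [-131.9  -38.1  109. ]
tab [-99.6 -63.2  52. ]
tab2 [-99.  -73.6  52. ]
ptr [-46.8 -57.5  47. ]
```

Call:
step_arm:
  commands: "-1 -0.3 -0.3 2 0.005 -0.002 -0.005; -1 0 0 2 0 0 0; -1 0 0 2 0 0 0; -1 0 0 2 0 0 0; -1 0 0 0 0 0 0; -1 0 0 0 0 0 0"

```text
time_s: 8.5
tcp_pos: [0.492, -0.0553, 0.1092]
tool_rot: [[0.45, 0.893, 0.014], [0.893, -0.45, -0.003], [0.003, 0.014, -1.0]]
ft_force: [-0.3, 0.7, -0.1]
opening: 1.0
```

```bash
python3 p.py
```

```text
t 8.5 press mm [-129.3   -6.   109.2] yawerr 0.03 z [ 0.014 -0.003 -1.   ] F(press) [ 0.4  0.6 -0.1] op 1.0 q [-0.2   0.21  2.04 -0.    0.88 -1.3 ]
```

Call:
step_arm:
  commands: "-1 -0.2 -0.5 1.3 0.012 -0.003 0; -1 0 0 1.2 0 0 0; -1 0 0 0 0 0 0; -1 0 0 0 0 0 0"

```text
time_s: 8.83
tcp_pos: [0.4891, -0.0555, 0.0858]
tool_rot: [[0.45, 0.893, 0.006], [0.893, -0.45, -0.001], [0.001, 0.006, -1.0]]
ft_force: [-0.3, 0.7, -0.2]
opening: 1.001
```

```bash
python3 p.py;  python3 -c "
from h import *
s=snap('wrist','wr4')"
```

```text
t 8.83 press mm [-130.8   -3.4   85.8] yawerr 0.03 z [ 0.006 -0.001 -1.   ] F(press) [ 0.5  0.6 -0.2] op 1.001 q [-0.2   0.25  2.05 -0.    0.84 -1.3 ]
```

View pics/wr4.png

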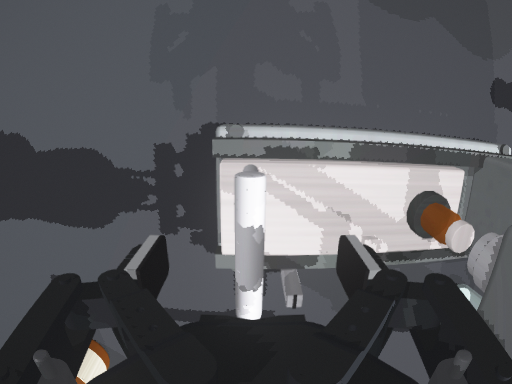

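Call:
step_arm:
  commands: "1 0 -0.2 0.2 0 0 0; 1 0 0 0 0 0 0; 1 0 0 0 0 0 0; 1 0 0 0 0 0 0; 1 0 0 0 0 0 0; 1 0 0 0 0 0 0; 1 0 0 0 0 0 0; 1 0 0 0 0 0 0"

```text
time_s: 9.55
tcp_pos: [0.4884, -0.0568, 0.0871]
tool_rot: [[0.449, 0.893, 0.009], [0.893, -0.449, -0.006], [-0.002, 0.011, -1.0]]
ft_force: [-0.5, 0.1, -1.5]
opening: 0.139
```

```bash
python3 p.py
```

```text
t 9.55 press mm [-132.3   -3.4   87.1] yawerr 0.1 z [ 0.009 -0.006 -1.   ] F(press) [-0.1  0.5 -1.5] op 0.139 q [-0.2   0.25  2.05 -0.01  0.83 -1.3 ]
```

Call:
step_arm:
  commands: "1 -1 0 0 0 0 0; 1 -1 0 0 0 0 0; 1 -1 0 0 0 0 0; 1 -1 0 0 0 0 0; 1 0 0 0 0 0 0; 1 0 0 0 0 0 0"

```text
time_s: 10.05
tcp_pos: [0.4732, -0.0859, 0.0871]
tool_rot: [[0.456, 0.89, 0.018], [0.89, -0.457, 0.01], [0.017, 0.011, -1.0]]
ft_force: [2.1, 5.7, -2.8]
opening: 0.138
```

```bash
python3 p.py
```

```text
t 10.05 press mm [-165.1   -3.    87.1] yawerr -0.36 z [ 0.018  0.01  -1.   ] F(press) [ 6.   0.7 -2.8] op 0.138 q [-0.28  0.23  2.08  0.02  0.82 -1.39]
```

Call:
step_arm:
  commands: "1 -1 0 0.1 0.005 -0.012 -0.003; 1 -1 0 0 0 0 0; 1 -0.3 0 0 0 0 0; 1 -0.1 0 0 0 0 0; 1 -0.1 0 0 0 0 0"

```text
time_s: 10.47
tcp_pos: [0.4654, -0.1008, 0.0871]
tool_rot: [[0.458, 0.889, 0.015], [0.889, -0.458, 0.015], [0.02, 0.006, -1.0]]
ft_force: [2.3, 6.3, -0.6]
opening: 0.145
```

```bash
python3 p.py; python3 -c "
from h import *
s=snap('wrist','wr5');snap('top','top5');snap('side','side5')"
```

```text
t 10.47 press mm [-181.9   -2.7   87.1] yawerr -0.48 z [ 0.015  0.015 -1.   ] F(press) [ 6.7  0.8 -0.6] op 0.145 q [-0.32  0.22  2.09  0.03  0.83 -1.43]
```

View pics/wr5.png

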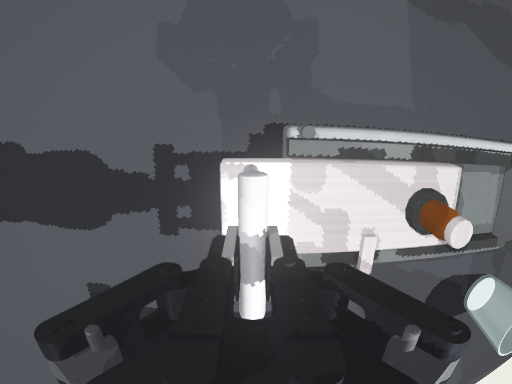

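View pics/side5.png

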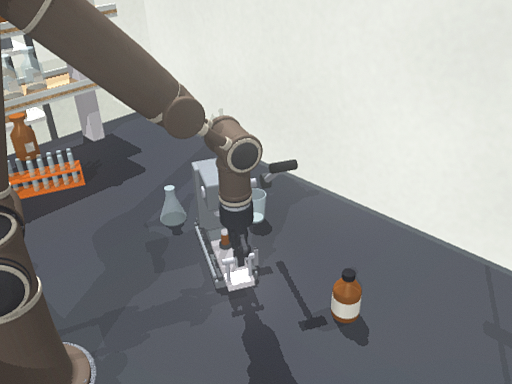

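```bash
python3 - <<'E'
import cv2
for n,o,(x,y,w,h),f in (('side5','a',(190,210,90,80),7),('top5','b',(210,190,110,80),6.5),('wr5','c',(210,120,260,200),3)):
    i=cv2.imread(f'pics/{n}.png'); cv2.imwrite(f'pics/{n}c.png',cv2.resize(i[y:y+h,x:x+w],None,fx=f,fy=f,interpolation=cv2.INTER_CUBIC))
E
```

```text
(no output)
```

View pics/side5c.png

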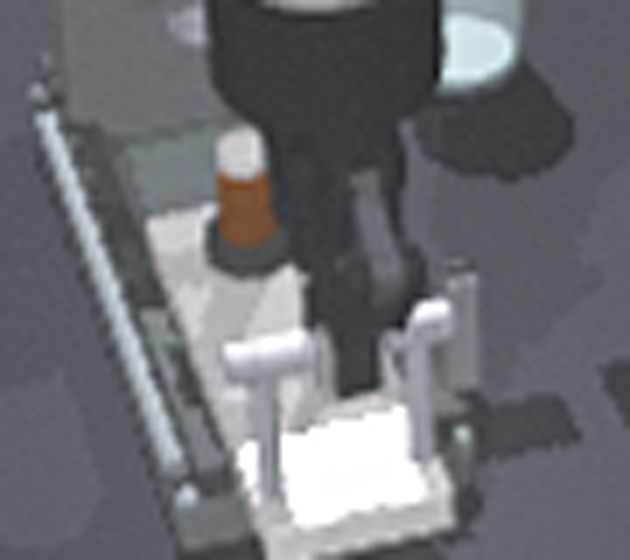

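View pics/top5c.png

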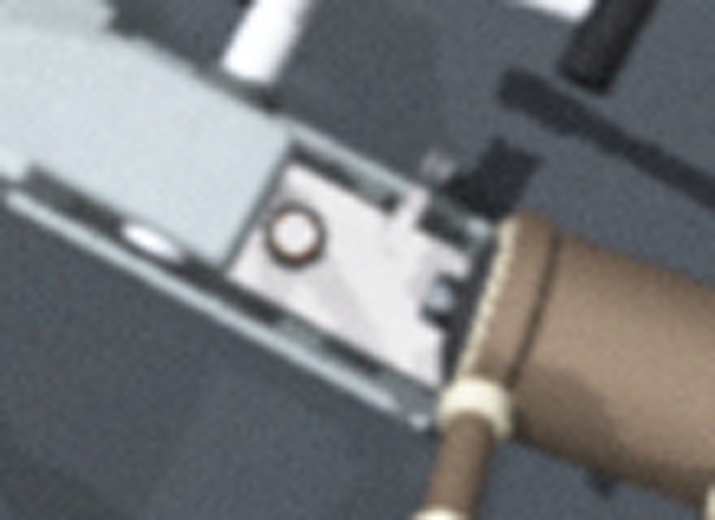

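View pics/wr5c.png

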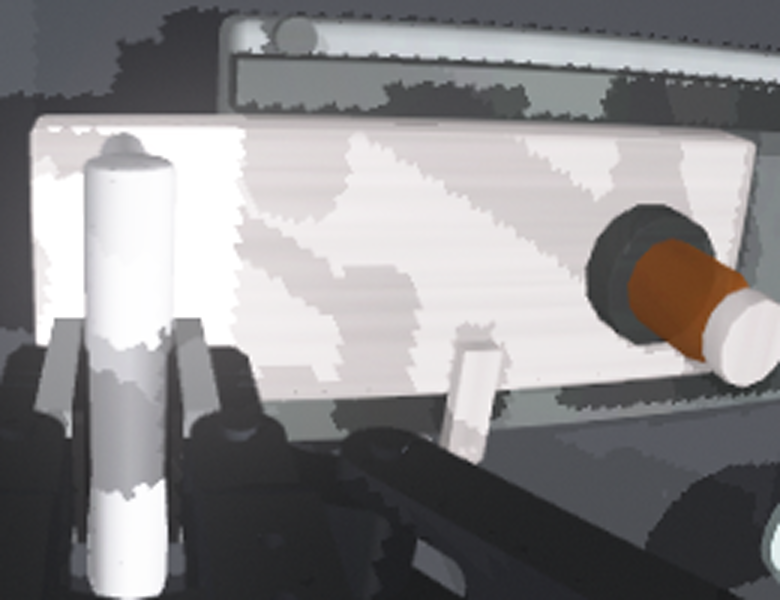

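```bash
python3 - <<'E'
from w import *
import pickle
t=manip.get_state(); s=manip.snapshot('wrist'); T=manip.snapshot('top')
pickle.dump((s,t,T),open('w5.pkl','wb'))
# bar edges subpixel in wrist rows 176..190
g=cv2.cvtColor(s['img'],cv2.COLOR_RGB2GRAY).astype(float)
for r in (180,200,215,225): print(r,g[r,228:280].astype(int).tolist())
for px in ((253.3,176),(253.3,200)): print(at(s,t,px,.109).round(1))
# carriage plate front edge & back edge at z .044
for px in ((210+34/3,120+170/3),(210+34/3,120+300/3),(210+752/3,120+160/3),(210+740/3,120+240/3)): print('edge',at(s,t,px,.044).round(1))
# top: pointer and tab
def tt(px,z):
    K=T['K'];d=np.array(T['orientation'])@np.array([(px[0]-K[0,2])/K[0,0],(px[1]-K[1,2])/K[1,1],1]);e=np.array(T['eye']);return press(e+d*(z-e[2])/d[2])*1000
for n,c,z in (('tab',(438,160),.052),('ptr',(411,200),.047),('cap',(296,233),.09)): print(n,tt((210+c[0]/6.5,190+c[1]/6.5),z).round(1))
i=T['img'][205:240,262:302]; cv2.imwrite('pics/t5z.png',cv2.resize(i[:,:,::-1],None,fx=15,fy=15,interpolation=cv2.INTER_CUBIC))
E
```

```text
180 [251, 255, 255, 255, 255, 255, 255, 255, 255, 247, 171, 183, 194, 204, 213, 220, 227, 233, 231, 232, 243, 246, 248, 249, 250, 251, 251, 251, 251, 251, 252, 252, 252, 253, 253, 253, 252, 251, 250, 246, 247, 254, 255, 255, 255, 255, 255, 255, 255, 255, 255, 255]
200 [255, 255, 255, 255, 255, 255, 255, 255, 255, 252, 178, 194, 206, 217, 221, 222, 230, 234, 239, 242, 244, 247, 249, 250, 251, 251, 252, 252, 252, 252, 253, 253, 253, 253, 253, 253, 252, 251, 249, 244, 251, 255, 255, 255, 255, 255, 255, 255, 255, 255, 255, 255]
215 [255, 255, 255, 255, 255, 255, 255, 255, 255, 255, 175, 191, 206, 217, 227, 232, 238, 243, 246, 249, 250, 252, 253, 253, 254, 254, 254, 254, 254, 254, 254, 254, 253, 253, 253, 252, 252, 250, 248, 246, 254, 255, 255, 255, 255, 255, 255, 255, 255, 255, 255, 255]
225 [254, 254, 254, 254, 254, 254, 254, 254, 254, 252, 194, 188, 204, 216, 226, 232, 239, 243, 246, 249, 250, 252, 253, 253, 254, 254, 254, 254, 254, 254, 254, 254, 254, 253, 252, 252, 251, 249, 242, 232, 251, 254, 254, 254, 254, 254, 254, 254, 254, 255, 255, 255]
[-181.3   38.   109. ]
[-181.3   27.7  109. ]
edge [-200.2   22.7   44. ]
edge [-201.3   -6.9   44. ]
edge [-19.2  25.   44. ]
edge [-19.    3.4  44. ]
tab [-99.  -69.1  52. ]
ptr [-96.1 -45.   47. ]
cap [-53.1  -1.1  90. ]
```

View pics/t5z.png

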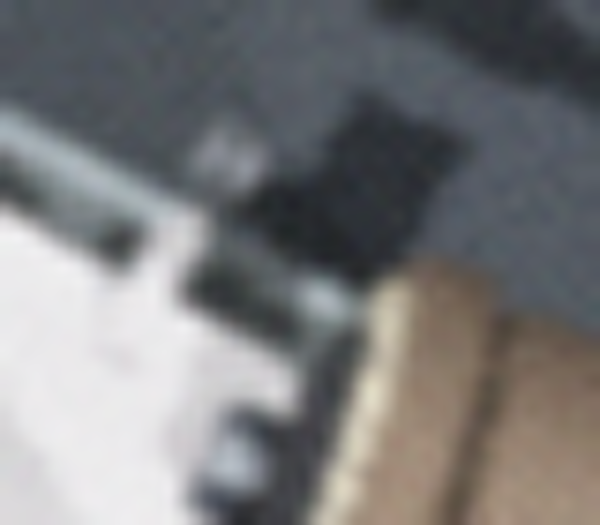

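Call:
step_arm:
  commands: "1 -0.3 0 0 0 0 0; 1 0 0 0 0 0 0; 1 0 0 0 0 0 0; 1 0 0 0 0 0 0"

```text
time_s: 11.05
tcp_pos: [0.467, -0.0977, 0.0871]
tool_rot: [[0.459, 0.888, 0.02], [0.888, -0.459, 0.023], [0.03, 0.007, -1.0]]
ft_force: [2.6, 5.5, -0.9]
opening: 0.142
```

```bash
cat > e.py <<'E'
from w import *
st()
t=manip.get_state(); s=manip.snapshot('wrist')
g=cv2.cvtColor(s['img'],cv2.COLOR_RGB2GRAY).astype(float)
for r in (180,200,215):
    row=g[r,225:285]; d=np.diff(row); a=225+np.argmin(d[:20])+1; b=225+25+np.argmax(d[25:45])+1
    print(r,a,b,at(s,t,((a+b-1)/2,r),.109).round(1), 'home-rel')
cv2.imwrite('pics/we.png',s['img'][:,:,::-1])
acc=0
for k in range(6): T=manip.snapshot('top'); acc=acc+T['img'].astype(float)
acc=(acc/6).astype(np.uint8)
# rectify the plane z=.05 into press coords, 0.25mm/px: x -130..-60, y -80..-20
xs=np.arange(-130,-60,.1); ys=np.arange(-20,-80,-.1)
X,Y=np.meshgrid(xs,ys); P=np.stack([X/1000,Y/1000,np.full_like(X,.050)],-1)@R.T+np.array([*O,0])
c=(P-np.array(T['eye']))@np.array(T['orientation']); K=T['K']
u=(c[...,0]/c[...,2]*K[0,0]+K[0,2]).astype(np.float32); v=(c[...,1]/c[...,2]*K[1,1]+K[1,2]).astype(np.float32)
cv2.imwrite('pics/rect.png',cv2.remap(acc,u,v,cv2.INTER_CUBIC)[:,:,::-1])
st()
E
python3 e.py
```

```text
t 11.05 press mm [-178.4   -2.8   87.1] yawerr -0.54 z [ 0.02   0.023 -1.   ] F(press) [ 6.1  0.2 -0.9] op 0.142 q [-0.32  0.22  2.09  0.04  0.82 -1.44]
180 238 269 [-178.2   36.2  109. ] home-rel
200 238 268 [-178.5   27.6  109. ] home-rel
215 238 268 [-178.5   20.9  109. ] home-rel
t 11.4 press mm [-178.2   -2.7   87.1] yawerr -0.55 z [ 0.02   0.023 -1.   ] F(press) [ 7.2 -0.2 -0.8] op 0.14 q [-0.32  0.22  2.09  0.04  0.82 -1.44]
```

View pics/rect.png

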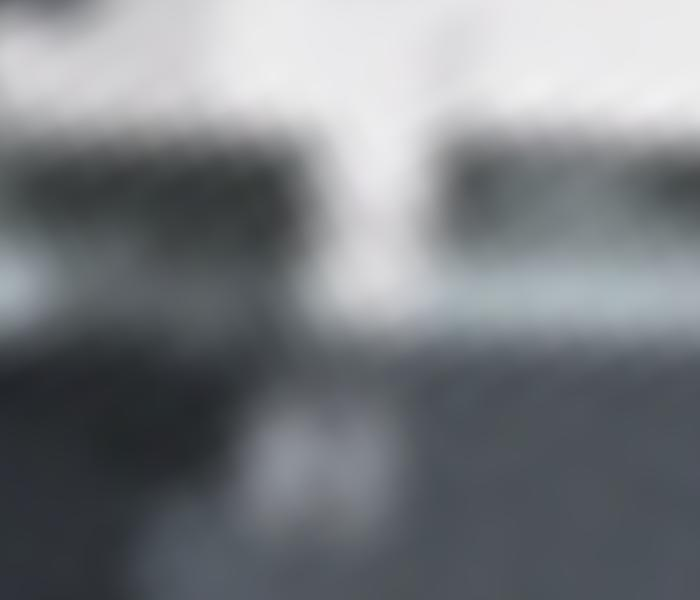

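Call:
step_arm:
  commands: "1 -0.5 0 0 0.003 -0.01 0; 1 -0.5 0 0 0 -0.01 0; 1 -0.3 0 0 0 0 0"

```text
time_s: 11.65
tcp_pos: [0.4637, -0.1039, 0.0871]
tool_rot: [[0.461, 0.888, 0.012], [0.887, -0.461, 0.014], [0.019, 0.004, -1.0]]
ft_force: [3.6, 7.1, -1.4]
opening: 0.143
```

```bash
python3 e.py
```

```text
t 11.65 press mm [-185.4   -2.6   87.1] yawerr -0.63 z [ 0.012  0.014 -1.   ] F(press) [ 8.   0.  -1.4] op 0.143 q [-0.32  0.22  2.09  0.02  0.83 -1.43]
180 238 268 [-185.1   36.3  109. ] home-rel
200 238 268 [-185.2   27.7  109. ] home-rel
215 238 268 [-185.2   20.9  109. ] home-rel
t 12.0 press mm [-185.6   -2.6   87.1] yawerr -0.63 z [ 0.012  0.014 -1.   ] F(press) [ 6.3  0.5 -0.5] op 0.139 q [-0.32  0.22  2.09  0.02  0.83 -1.43]
```

View pics/rect.png

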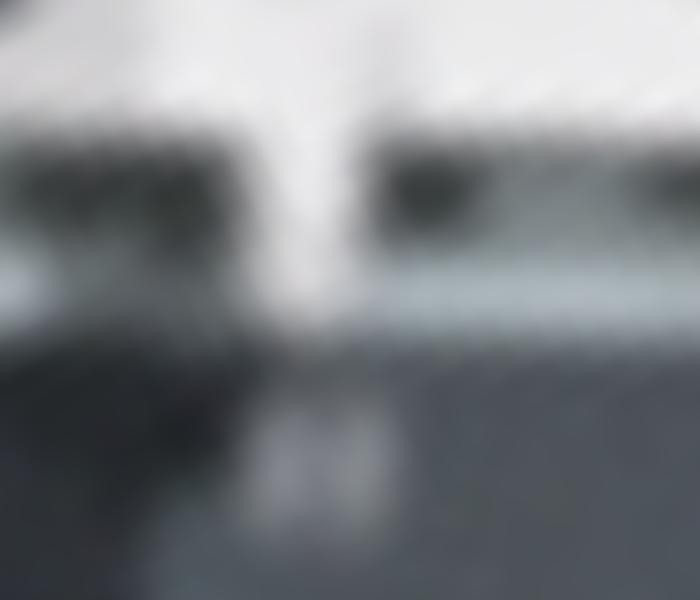

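Call:
step_arm:
  commands: "1 0 0 0 0 0 0"

```text
time_s: 12.08
tcp_pos: [0.4643, -0.1027, 0.0871]
tool_rot: [[0.461, 0.887, 0.014], [0.887, -0.461, 0.016], [0.021, 0.005, -1.0]]
ft_force: [2.9, 4.9, -1.6]
opening: 0.142
```

```bash
python3 e.py
```

```text
t 12.08 press mm [-184.1   -2.6   87.1] yawerr -0.64 z [ 0.014  0.016 -1.   ] F(press) [ 5.7 -0.4 -1.6] op 0.142 q [-0.32  0.22  2.09  0.03  0.83 -1.43]
180 238 268 [-183.8   36.3  109. ] home-rel
200 238 268 [-183.9   27.7  109. ] home-rel
215 238 268 [-183.9   21.   109. ] home-rel
t 12.43 press mm [-183.8   -2.7   87.1] yawerr -0.64 z [ 0.014  0.017 -1.   ] F(press) [ 7.1  0.2 -0.1] op 0.138 q [-0.32  0.22  2.09  0.03  0.83 -1.43]
```

View pics/rect.png

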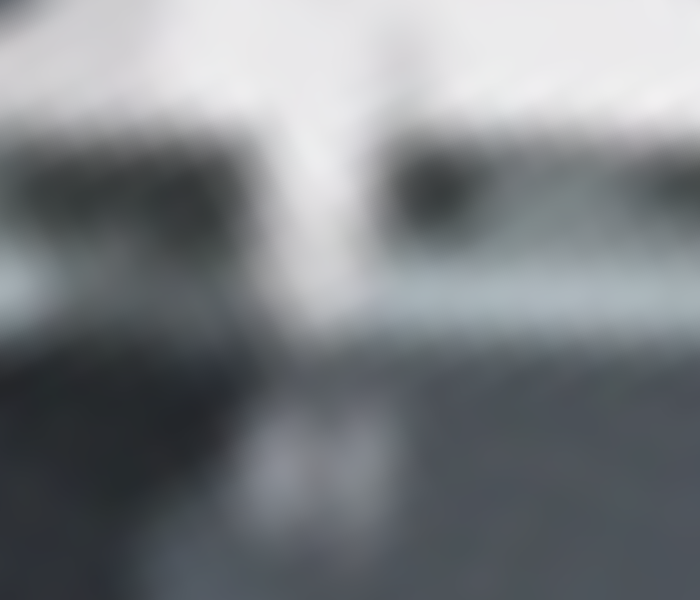

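```bash
python3 - <<'E'
from w import *
for k in range(12): manip.snapshot('top')
st(); s=snap('side','sidef'); st()
E
```

```text
t 13.03 press mm [-183.8   -2.6   87.1] yawerr -0.65 z [ 0.014  0.017 -1.   ] F(press) [ 7.6  0.8 -1.3] op 0.138 q [-0.32  0.22  2.09  0.03  0.83 -1.43]
t 13.08 press mm [-183.8   -2.6   87.1] yawerr -0.64 z [ 0.014  0.017 -1.   ] F(press) [ 6.4  0.5 -1.4] op 0.136 q [-0.32  0.22  2.09  0.03  0.83 -1.43]
```

View pics/sidef.png

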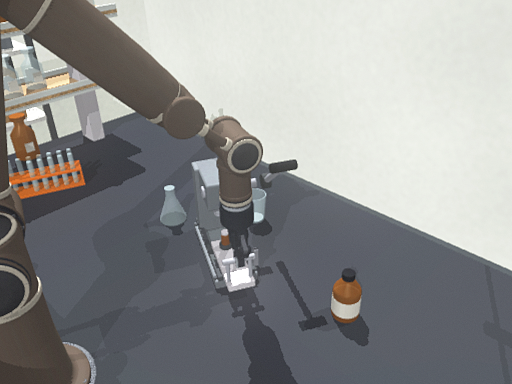

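The side view shows the lever up at (285,166), the carriage out and gripped at (238,265), and the flask, beaker and bottle where they stood. The pose is steady, so I'm handing in.

```bash
python3 -c "
from h import *
print(manip.sign_off())"
```

```text
the job is handed in; nothing more can be done
None
```

The cap is pressed, and I handed in with the carriage held out at the mark in the gripper, about 13 s into the 51 s allowed.

- **Lever:** I pushed it down with shut fingers until the tip stood at z 184 mm, where the stop was expected, and the vertical force had jumped to 25 N. I then lifted off. The side camera measured the handle back at its rest place before I touched the carriage.
- **Carriage:** I pinched the crossbar from above and drew it out about 52.6 mm. I overshot by about 1.5 mm on the way and eased it back.
- **Alignment:** The straightened top view showed the pointer on the tab's dark line to within about 0.5 mm. The wrist camera put the bar at 183.9 mm in front of the press origin, against a target of 183.8 mm.
- **Hold:** Over the last 0.65 s of checks the hand's position held to 0.1 mm, with the gripper still closed on the bar against a pull of about 7 N.
- **Bystanders:** The bottle, flask and beaker look unmoved in the last side picture. I checked them by eye there, not by measurement.

No final check failed. The gripper finished tilted by about 0.02 rad, which I left as it was.

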